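# Set out the colour board for a stencil run

### The arm

A 7-joint arm with a two-finger parallel gripper is mounted at the origin on a cart in front of the work surface, level with it; the furniture and walls round the work are solid. World frame = base frame: x ahead of the robot, y to its left, z up, the work surface at z = 0. Lengths are in m, angles in rad, forces in N, time in s.
With the tool pointing down it reaches from about 0.425 to 0.925 m from the base axis. Payload 6.8 kg.
Tool frame: the origin (TCP) lies midway between the tips of the shut fingers; the grasp point (between the pads) lies 19 mm behind it; z points along the fingers, y is the line along which they close (so a half turn about z gives the same grasp; the last joint's range is limited). The gripper opens to 85 mm and grips with 20 to 120 N. Pads are 22 mm wide; open, the fingers measure 114 mm over their backs; the gripper's body (76 mm by 85 mm) begins 54 mm behind the grasp point. The pads swing forward as they close: fully open they stand 13 mm farther back than shut.
Start: joints at [-1.211, 0.477, 0.022, 1.555, -0.011, 1.109, -0.083], TCP at [0.304, 0.602, 0.231] pointing down, gripper open.
Joint ranges: [-2.96, 2.96], [-0.34, 2.1], [-1.41, 1.46], [0.24, 2.44], [-1.37, 4.51], [0.17, 1.92], [-2.96, 2.96]. Speed limits (rad/s): [2.39, 2.39, 3.14, 3.14, 3.14, 3.14, 3.14].

### API

Orientations are given as a rotation vector (axis times angle).
In Python, from bench import status, vision, r gives the robot as it stands. The module is installed in compiled form; this text tells all that it offers.
- The arm moves only by the shell command python3 -m handwheel 'ROWS' [OPENING] [FORCE]. ROWS is JSON, a list of rows, each an object with "dp": the shift along the tool's x, y, z in m, a list of three; "delta_rot": the turn, a rotation vector about the tool's x, y, z in rad, a list of three. In form: [{"dp": [x, y, z], "delta_rot": [rx, ry, rz]}, ...]. A call has 1 to 12 rows; each row is the pose to reach, as a shift and turn from the pose commanded when the call began, along the tool's axes at that moment; what a row does not reach only later rows make up. A row lasts 1/8 s, in which the tool goes at most 62.5 mm and 10.7 degrees, less where a joint would pass 70% of its speed; a pose out of reach is approached as far as the arm can. A call with a gripper value outside its range is refused whole. OPENING is the opening, from 0 (shut) to 1 (fully open), set as the call begins (- or left out, the last holds). The fingers move at their own pace and stop on an object; FORCE is the grip in N (left out, the last holds). Time passes only in rows, so rows that repeat a pose let the fingers close. It gives the time, the measured TCP pose, the force, the opening and the grip force at its end, in the units of the state.
- status.get_obs(): the state, without advancing time (a new reading comes with each control period).
- vision.grab_frame(name): name is "scene" or "side" or "wrist"; returns a dict with "img" (384x512x3 uint8, blue, green, red), "fovy" (degrees; the focal length in pixels is half the picture's height over the tangent of half this angle, whatever the lens; pixels are square), "cx", "cy" (the principal point, pixels), "world_from_camera" (4x4, takes a point from camera to world coordinates). Camera axes: x right, y up, looking along -z (the intrinsics and any distortion apply to the point x, -y, -z); pixel columns grow to the right and rows downward; lengths in m; the calibration is good to about 2 mm. A picture is of the moment at which its call begins. There is no depth.
- r.hand_in(): hands the job in; it is judged then, once.
The state is a dict: "clock": time; "joints": joint angles; "qvel": joint speeds; "tau": joint torques, N m; "tcp_pos": TCP position; "orientation": TCP orientation; "contact_force": force on the tool from outside, world axes, zero at the start; "moment": the same for the moment, N m; "grip_width": finger opening in m; "gripper_force": force on a finger pad.
Only numpy, scipy, OpenCV 4.12 (cv2) and the standard library are available. Lean on these libraries where they do the work, as an engineer would, in place of code of your own. Each camera call takes 0.05 s, during which the arm holds its last target. There are 200 camera calls.

### The job

Set out the colour board for the next stencil run: stand each pigment pot in the well directly behind the colour chip that matches the colour dot on its lid, put the dabbing block (the near one, not the one beside the printing jig) foam side down in the oblong pocket at the left end of the board, left of the pots, and lay the blue brush across the two notched rests in front of the chips, midway along them. Keep the pots upright all the time, and leave everything seated in its place and let go.

Things in the scene. Friction and masses are not known exactly. Their poses are not given: they have to be found in the camera images.
- colour_board: fixed pale beech board, 180 (x) x 413 (y) x 22 mm high, flat on the bench, turned a little. Origin: centre of its underside; x away from the robot (back), y left, z up. Back row at x = +42 mm, pockets 10 mm deep (floor 12 mm above the bench, edges chamfered 2 mm): an oblong one at y = +140, round wells at y = +40, -55, -150 mm. Chips before the wells; two brush rests at the front.
- chip_blue: fired colour chip with dark blue glaze, 36 (x) x 44 (y) x 6 mm, fixed in the rail on the colour board, before any one of the three wells. Origin: centre of its underside, 22 mm above the bench; axes parallel to the board's. The centre of the well behind it (78 mm diameter, floor 12 mm above the bench) lies 68 mm along the chip's +x.
- chip_ochre: fired colour chip with ochre yellow glaze, 36 (x) x 44 (y) x 6 mm, fixed in the rail on the colour board, before any one of the three wells. Origin: centre of its underside, 22 mm above the bench; axes parallel to the board's. The centre of the well behind it (78 mm diameter, floor 12 mm above the bench) lies 68 mm along the chip's +x.
- chip_brown: fired colour chip with dark red-brown glaze, 36 (x) x 44 (y) x 6 mm, fixed in the rail on the colour board, before any one of the three wells. Origin: centre of its underside, 22 mm above the bench; axes parallel to the board's. The centre of the well behind it (78 mm diameter, floor 12 mm above the bench) lies 68 mm along the chip's +x.
- pot_blue: white pigment pot with a blue screw lid and a dark blue dot on the lid, 64 mm diameter, 70 mm high, about 0.19 kg; the lid is the top 15 mm. Origin: centre of the underside, z up; it is round, so its yaw means nothing. Stands loose on the bench.
- pot_ochre: ochre-coloured pigment pot with a black screw lid and an ochre dot on the lid, 54 mm diameter, 55 mm high, about 0.13 kg; the lid is the top 12 mm. Origin: centre of the underside, z up; it is round, so its yaw means nothing. Stands loose on the bench.
- pot_brown: white pigment pot with a black screw lid and a red-brown dot on the lid, 60 mm diameter, 62 mm high, about 0.16 kg; the lid is the top 13 mm. Origin: centre of the underside, z up; it is round, so its yaw means nothing. Stands loose on the bench.
- dabbing_block: wooden dabbing block with foam below (near the board; not the one far right beside the jig), 50 (x) x 90 (y) x 39 mm high, about 0.11 kg, foam side down. Origin: centre of the underside; y along its length, z up. Its pocket measures 62 (board x) x 104 (board y) mm, centre at x = +42, y = +140 mm in the board's frame; either way round.
- blue_brush: blue-handled brush lying loose, 12 (x) x 207 (y) x 12 mm high, 18 g. Origin: mid-length, at its underside; y along it. Rests: wooden, 12 mm long in y, at x = -70, y = +10 and -120 mm on the board, tops 40 mm above the bench; V notches 17 mm wide at the floor (28 mm above the bench), 25 at the top. Lies along board y, middle at y = -55 mm, either way round.
Things that resemble listed ones, but are neither listed nor needed, are in the scene too. What is shaped like the pot_brown but green, purple or yellow is not meant.

How it is judged:
By the outcome, as a careful person would: the job done as asked, in the order asked, and still so for the second after the job is handed in, with the robot touching nothing.
It also fails if it takes over 120 s, if anything falls off the work surface, if the arm or the gripper's body presses on something with over 40 N, if the wrist force passes 120 N, or if a joint passes its speed limit or range.

## Working session

There is one attempt and no reset: what is moved stays moved. The work goes in short steps, Python scripts to look and compute and a shell command to move; the robot and the scene stay as the last step left them, time stands still between calls to the robot, and variables do not carry over. Pictures are saved under pics/ and viewed, at most 14 in all, crops included, and the job is handed in when it is done.

```bash
mkdir -p pics; python3 - <<'E'
from bench import status, vision
import cv2, numpy as np
o=status.get_obs(); print(o)
for n in("scene","side","wrist"):
    f=vision.grab_frame(n); print(n,f["fovy"],f["cx"],f["cy"],np.round(f["world_from_camera"],4).tolist(),[k for k in f])
    cv2.imwrite(f"pics/{n}0.png",f["img"])
    np.save(f"pics/{n}0.npy",f,allow_pickle=True)
a=cv2.resize(cv2.imread("pics/scene0.png"),(800,600)); cv2.imwrite("pics/scene0b.png",a)
a=cv2.resize(cv2.imread("pics/side0.png"),(800,600)); cv2.imwrite("pics/side0b.png",a)
E
```

```text
{'clock': 0.0, 'joints': array([-1.21109333,  0.47779665,  0.02231632,  1.55646184, -0.01148983,
        1.10932307, -0.08312129]), 'qvel': array([ 5.90911573e-04, -4.09731625e-04, -1.01741215e-03, -5.72881628e-05,
        7.71125691e-04,  9.90610098e-05,  6.39925771e-04]), 'tau': array([ 7.70651550e-04, -5.96467388e+01,  1.60809863e+00, -2.81205279e+01,
        1.24327355e-02,  9.34716052e-03, -2.68665900e-05]), 'tcp_pos': array([0.30410602, 0.60193556, 0.23032321]), 'orientation': array([-7.28033056e-01, -3.05576493e+00,  2.88557038e-03]), 'contact_force': array([-0.93878482,  0.18173802,  0.01520696]), 'moment': array([-0.01119278, -0.00837504, -0.00227553]), 'gripper_force': 0.0, 'grip_width': 0.08555450691008672}
scene 53.62057346583771 257.32287167469315 202.46210755583948 [[-0.5764, 0.5206, -0.6298, -0.2264], [-0.817, -0.3518, 0.4569, 0.5393], [0.0163, 0.778, 0.6281, 0.765], [0.0, 0.0, 0.0, 1.0]] ['img', 'fovy', 'cx', 'cy', 'world_from_camera']
side 48.954375389820605 251.38517791027212 187.4314596801172 [[0.9674, 0.1684, -0.1889, 0.2838], [-0.253, 0.6639, -0.7037, -0.8036], [0.0069, 0.7286, 0.6849, 0.8602], [0.0, 0.0, 0.0, 1.0]] ['img', 'fovy', 'cx', 'cy', 'world_from_camera']
wrist 71.03038776992072 252.73605540596975 195.52496631470055 [[0.4513, -0.8501, -0.2714, 0.2344], [0.8924, 0.4293, 0.1393, 0.6377], [-0.0019, -0.305, 0.9523, 0.3733], [0.0, 0.0, 0.0, 1.0]] ['img', 'fovy', 'cx', 'cy', 'world_from_camera']
```

View pics/scene0b.png

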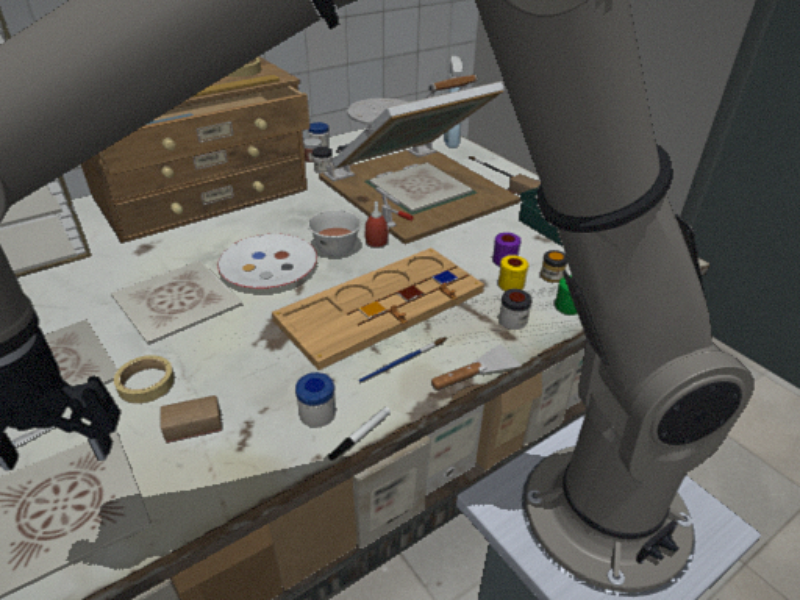

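View pics/side0b.png

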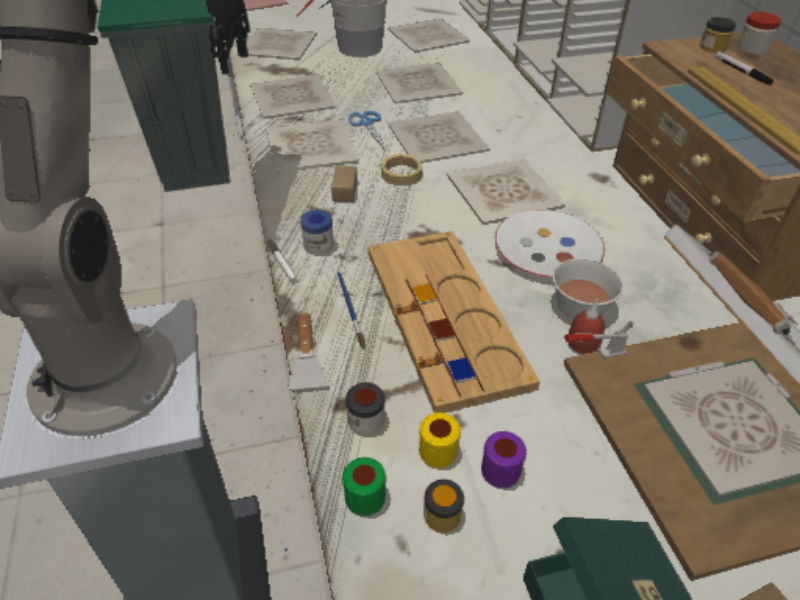

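The scene picture shows the board at (380,305), the blue pot at (315,400) and the block at (190,418). The brown pot is at (515,308), the ochre pot at (553,265) and the brush at (403,360). In the side view the lid dots are: blue (316,219), brown (365,397) and ochre (445,495). The green, yellow and purple decoys are at (365,485), (440,440) and (503,458). The chips are ochre (424,292), brown (440,328) and blue (461,369).

The candidates for pot_brown are brown/white (365,397), green (365,485), yellow (440,440) and purple (503,458). The first fits, because it has a white body and a black lid with a red-brown dot. The meant block is the one at side (344,183), as the other lies by the jig at the lower right.

```bash
cat > h.py <<'E'
import cv2, numpy as np
from bench import status, vision
from scipy.spatial.transform import Rotation as R
def grab(n, save=None):
    f=vision.grab_frame(n)
    if save: np.save(f"pics/{save}.npy",f,allow_pickle=True)
    return f
def load(s): return np.load(f"pics/{s}.npy",allow_pickle=True).item()
def ray(f,uv):
    h=f["img"].shape[0]; F=h/2/np.tan(np.radians(f["fovy"])/2)
    M=f["world_from_camera"]; d=M[:3,:3]@np.array([(uv[0]-f["cx"])/F,-(uv[1]-f["cy"])/F,-1])
    return M[:3,3],d/np.linalg.norm(d)
def plane(f,uv,z):
    o,d=ray(f,uv); return o+d*(z-o[2])/d[2]
def proj(f,p):
    M=f["world_from_camera"]; c=M[:3,:3].T@(np.asarray(p)-M[:3,3]); F=f["img"].shape[0]/2/np.tan(np.radians(f["fovy"])/2)
    return np.array([f["cx"]+F*c[0]/-c[2], f["cy"]-F*c[1]/-c[2]])
def tri(*obs):
    A=np.zeros((3,3));b=np.zeros(3);L=[]
    for f,uv in obs:
        o,d=ray(f,uv);P=np.eye(3)-np.outer(d,d);A+=P;b+=P@o;L.append((o,P))
    x=np.linalg.solve(A,b); return x,max(np.linalg.norm(P@(x-o)) for o,P in L)*1e3
RNG=dict(blue=((100,120,30),(125,255,255)),ochre=((14,140,80),(25,255,255)),brown=((0,90,30),(11,255,140)))
def blob(f,col,near,rad=14,amin=6):
    """largest colour blob within rad px of a seed: contour, centroid"""
    lo,hi=RNG[col] if isinstance(col,str) else col
    m=cv2.inRange(cv2.cvtColor(f["img"],cv2.COLOR_BGR2HSV),lo,hi)
    if col=="brown": m|=cv2.inRange(cv2.cvtColor(f["img"],cv2.COLOR_BGR2HSV),(172,90,30),(180,255,140))
    w=np.zeros_like(m); cv2.circle(w,tuple(int(round(v)) for v in near),rad,255,-1); m&=w
    n,l,s,c=cv2.connectedComponentsWithStats(m)
    if n<2: return None
    i=1+np.argmax(s[1:,4]); return c[i],s[i,4],(l==i)
E
python3 - <<'E'
from h import *
S,D=load("scene0"),load("side0"); k=.64
seeds={"chip_ochre":((372,310),(424,292)),"chip_brown":((411,293),(440,328)),"chip_blue":((445,278),(461,369)),
"dot_blue":((316,383),(317,217)),"dot_brown":((516,298),(365,397)),"dot_ochre":((553,257),(445,495))}
for n,(a,b) in seeds.items():
    a=np.array(a)*k;b=np.array(b)*k; c=n.split("_")[1]
    A=blob(S,c,a);B=blob(D,c,b)
    hs=lambda f,u:cv2.cvtColor(f["img"],cv2.COLOR_BGR2HSV)[int(u[1]),int(u[0])].tolist()
    print(n,hs(S,a),hs(D,b),end=" ")
    if A is None or B is None: print("none");continue
    x,e=tri((S,A[0]),(D,B[0])); print(A[0].round(1),A[1],B[0].round(1),B[1],x.round(4),round(e,1))
for n,v in(("side0",(180,60,360,350)),("scene0",(90,150,390,300))):
    im=load(n)["img"][v[1]:v[3],v[0]:v[2]]; s=min(800/im.shape[1],600/im.shape[0])
    cv2.imwrite(f"pics/{n}c.png",cv2.resize(im,None,fx=s,fy=s,interpolation=cv2.INTER_CUBIC)); print(s)
E
```

```text
chip_ochre [19, 255, 159] [18, 240, 165] [238.2 197. ] 97 [271.2 186.9] 129 [0.5683 0.0379 0.0292] 0.7
chip_brown [7, 248, 69] [6, 192, 85] [262.2 186.8] 81 [282.1 210.2] 155 [ 0.5711 -0.0571  0.0278] 0.6
chip_blue [113, 255, 94] [113, 213, 102] [284.4 176.9] 65 [294.9 235.9] 162 [ 0.575  -0.1522  0.0278] 0.9
dot_blue [117, 211, 98] [116, 148, 105] [201.2 248.4] 381 [203.5 140.5] 157 [0.4096 0.2553 0.0633] 3.6
dot_brown [4, 221, 74] [7, 190, 86] [330.5 189.5] 52 [233.3 253.6] 124 [ 0.4038 -0.1954  0.0631] 0.7
dot_ochre [18, 236, 164] [19, 240, 167] [355.5 163.4] 44 [284.  316.8] 174 [ 0.4709 -0.3785  0.0562] 0.7
2.0689655172413794
2.6666666666666665
```

View pics/side0c.png

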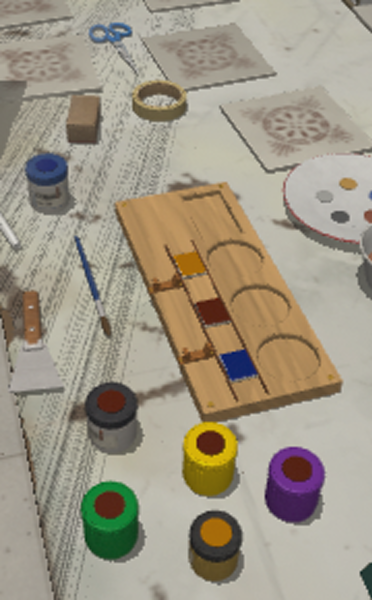

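The crop confirms the brown pot at (112,415) is white with a black lid and a red-brown dot, with the yellow, purple and green decoys around it. The ochre pot is at (215,545) with a black lid. The chips sit ochre, brown, blue from left to right, and the brush runs from (76,237) to (106,333). The block is at (84,120).

```bash
python3 - <<'E'
from h import *
S,D=load("scene0"),load("side0")
hs=lambda f,u:cv2.cvtColor(f["img"],cv2.COLOR_BGR2HSV)[int(u[1]),int(u[0])].tolist()
for a,b,n in (((230.4,243.8),(217,174.5),"brush end"),((285.4,217.6),(231,221),"brush tip"),((331,155.5),(324,285),"x")):
    x,e=tri((S,a),(D,b)); print(n,x.round(3),round(e,1))
m,_,mk=blob(D,((100,80,30),(125,255,255)),(222,190),30); print("brush blue side",m,_)
pts=np.argwhere(mk)[:,::-1]; lo,hi=pts[pts[:,1].argmin()],pts[pts[:,1].argmax()]
print("handle",plane(D,lo,.006).round(3),plane(D,hi,.006).round(3))
for n,uv,z in (("green",(365,476),.062),("yellow",(440,428),.062),("purple",(505,449),.062),("blue lid",(317,218),.07),("bowl rim L",(552,278),.05),("bowl front",(585,302),.05),("bowl base",(588,333),0),("plate near",(500,262),.01)):
    print(n,plane(D,np.array(uv)*.64,z).round(3))
for f,u in ((S,(122,267)),(S,(122,259)),(D,(220,113)),(D,(220,123))): print(hs(f,u))
# block enlargements
a=S["img"][240:300,90:160];b=D["img"][95:140,195:250]
a=cv2.resize(a,(560,480),interpolation=cv2.INTER_CUBIC);cv2.imwrite("pics/blockA.png",a)
E
```

```text
brush end [0.43  0.155 0.005] 2.3
brush tip [ 0.43  -0.042  0.005] 1.9
x [ 0.565 -0.339  0.064] 14.3
brush blue side [222.         191.01639344] 61
handle [0.432 0.154 0.006] [0.432 0.025 0.006]
green [ 0.375 -0.327  0.062]
yellow [ 0.498 -0.278  0.062]
purple [ 0.576 -0.334  0.062]
blue lid [0.411 0.256 0.07 ]
bowl rim L [ 0.802 -0.005  0.05 ]
bowl front [ 0.832 -0.078  0.05 ]
bowl base [ 0.834 -0.108  0.   ]
plate near [0.747 0.104 0.01 ]
[18, 83, 132]
[15, 93, 123]
[16, 87, 140]
[16, 80, 86]
```

View pics/scene0c.png

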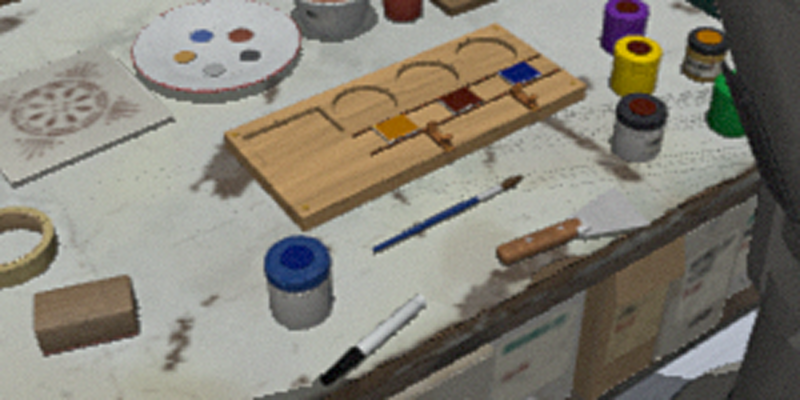

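The crop shows the blue pot at (300,280) with a darker dot at (297,257). The block at (87,313) lies wood up, and the brush runs from (375,248) to (522,182). The positions agree with the given heights: chips 28 mm, dots 62, 55 and about 70 mm, brush 5 mm. I'll move now, blue pot first.

```bash
cat > go.py <<'E'
import sys
from h import *
# usage: go.py x y z yaw(deg of tool y)  -> dp and delta_rot for a move
o=status.get_obs(); p=o["tcp_pos"]; Rc=R.from_rotvec(o["orientation"])
y=Rc.as_matrix()[:,1]
print("now",p.round(4),"yaw",np.degrees(np.arctan2(y[1],y[0])).round(2),"w",round(o["grip_width"],4),"gf",round(o["gripper_force"],1),"F",o["contact_force"].round(1),"q7",o["joints"][6].round(2),"t",round(o["clock"],1))
for a in sys.argv[1:]:
    x,yy,z,ps=map(float,a.split(",")); c,s=np.cos(np.radians(ps)),np.sin(np.radians(ps))
    T=np.array([[-s,c,0],[c,s,0],[0,0,-1]]).T
    d=Rc.inv().apply(np.array([x,yy,z])-p); rv=(Rc.inv()*R.from_matrix(T)).as_rotvec()
    print(a,"dp",d.round(4).tolist(),"rot",rv.round(4).tolist(),"rows>=",round(max(np.linalg.norm(d)/.0625,np.degrees(np.linalg.norm(rv))/10.7),1))
E
python3 go.py 0.41,0.256,0.2,32
```

```text
now [0.3042 0.6021 0.2305] yaw 63.2 w 0.0853 gf 0.0 F [ 0.2  0.9 -0.9] q7 -0.08 t 0.1
0.41,0.256,0.2,32 dp [-0.2505, -0.2611, 0.0309] rot [-0.0014, 0.0005, 0.5445] rows>= 5.8
```

```bash
python3 -m handwheel '[{"dp":[-0.2505,-0.2611,0.031],"delta_rot":[0,0,0.5445]},{"dp":[-0.2505,-0.2611,0.031],"delta_rot":[0,0,0.5445]},{"dp":[-0.2505,-0.2611,0.031],"delta_rot":[0,0,0.5445]},{"dp":[-0.2505,-0.2611,0.031],"delta_rot":[0,0,0.5445]},{"dp":[-0.2505,-0.2611,0.031],"delta_rot":[0,0,0.5445]},{"dp":[-0.2505,-0.2611,0.031],"delta_rot":[0,0,0.5445]},{"dp":[-0.2505,-0.2611,0.031],"delta_rot":[0,0,0.5445]},{"dp":[-0.2505,-0.2611,0.031],"delta_rot":[0,0,0.5445]},{"dp":[-0.2505,-0.2611,0.031],"delta_rot":[0,0,0.5445]}]' 1 30
python3 - <<'E'
from h import *
f=grab("wrist","w1"); cv2.imwrite("pics/w1.png",f["img"])
print("expected px",proj(f,(.41,.256,.07)),proj(f,(.431,.053,.006)))
E
python3 go.py 0.41,0.256,0.025,32
```

```text
clock: 1.27
tcp_pos: [0.4098, 0.2581, 0.2003]
orientation: [-1.52, -2.749, -0.001]
contact_force: [-0.1, -0.0, 0.5]
grip_width: 0.0857
gripper_force: 0.0
expected px [251.93441803 189.01178332] [191.78352249 294.67275932]
now [0.4098 0.2579 0.2003] yaw 32.14 w 0.0856 gf 0.0 F [-0.2 -0.3  0.4] q7 -0.07 t 1.3
0.41,0.256,0.025,32 dp [-0.0018, -0.0008, 0.1753] rot [0.0001, -0.0003, 0.0025] rows>= 2.8
```

View pics/w1.png

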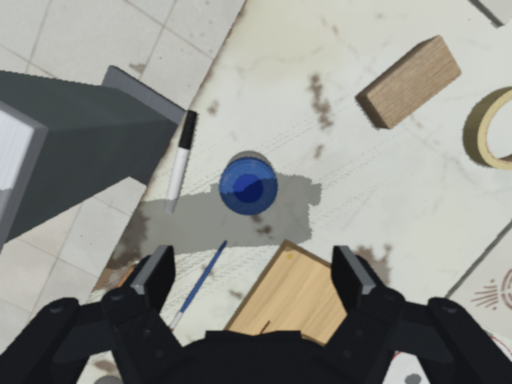

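The wrist picture shows the blue pot with its dot at (249,187), 3 px from where I predicted it. The block is at (410,82), the brush at (203,283) and a board corner at (290,243).

```bash
python3 - <<'E'
from h import *
f=load("w1");D=load("side0");S=load("scene0")
c,a,mk=blob(f,((100,150,30),(125,255,255)),(249,187),36); 
v=f["img"].max(2); print("lid",c,a)
hsv=cv2.cvtColor(f["img"],cv2.COLOR_BGR2HSV); vd=np.median(hsv[182:190,244:254,2]); vl=np.median(hsv[185:190,225:232,2]); print(vd,vl)
dm=mk&(hsv[...,2]<(vd+vl)/2); n,l,s,cc=cv2.connectedComponentsWithStats(dm.astype(np.uint8)); i=1+np.argmax(s[1:,4]); print("dot",cc[i],s[i]); d=cc[i]
print(plane(f,d,.07).round(4))
# height from side: dot in side
h2=cv2.cvtColor(D["img"],cv2.COLOR_BGR2HSV); print("side V col",h2[134:150,203,2].tolist(),"row",h2[139,192:214,2].tolist())
# block top
m=cv2.inRange(hsv,(5,50,60),(25,255,255)); w=np.zeros_like(m); w[20:140,350:470]=255
n,l,s,cc=cv2.connectedComponentsWithStats(m&w); i=1+np.argmax(s[1:,4]); print(s[i])
t=(l==i)&(hsv[...,2]>0); pts=np.argwhere(t)
print("V in block",np.percentile(hsv[...,2][t],[5,25,50,75,95]), hsv[75,420].tolist(), hsv[115,375].tolist(), hsv[105,372].tolist())
cn=max(cv2.findContours(t.astype(np.uint8),cv2.RETR_EXTERNAL,cv2.CHAIN_APPROX_NONE)[0],key=len)
ap=cv2.approxPolyDP(cn,4,True)[:,0]; print(ap.tolist())
for p in ap: print(p,plane(f,p,.039).round(4),plane(f,p,0).round(4))
E
```

```text
lid [249.36513667 185.36668386] 1939
99.5 147.0
dot [252.486 195.556] [ 222  177   55   37 1000]
[0.4144 0.2501 0.07  ]
side V col [109, 116, 112, 104, 103, 104, 104, 103, 95, 115, 117, 120, 87, 74, 70, 77] row [120, 107, 117, 117, 115, 99, 104, 105, 104, 104, 104, 104, 103, 104, 103, 97, 117, 117, 115, 114, 141, 181]
[ 356   36  105   93 4852]
V in block [ 74. 155. 161. 164. 170.] [18, 69, 162] [17, 75, 71] [18, 70, 98]
[[439, 36], [417, 45], [356, 96], [377, 126], [391, 127], [460, 73]]
[439  36] [0.4884 0.4823 0.039 ] [0.5038 0.5026 0.    ]
[417  45] [0.4753 0.4647 0.039 ] [0.4891 0.4827 0.    ]
[356  96] [0.4537 0.3942 0.039 ] [0.4647 0.4031 0.    ]
[377 126] [0.4927 0.3822 0.039 ] [0.5087 0.3896 0.    ]
[391 127] [0.5064 0.3895 0.039 ] [0.5241 0.3979 0.    ]
[460  73] [0.5309 0.469  0.039 ] [0.5517 0.4876 0.    ]
```

```bash
python3 - <<'E'
from h import *
f=load("w1");D=load("side0")
print(tri((f,(249.3,187)),(D,(202,138.8))), plane(f,(249.3,187),.07))
hsv=cv2.cvtColor(f["img"],cv2.COLOR_BGR2HSV)
m=cv2.inRange(hsv,(5,40,140),(25,255,255)); w=np.zeros_like(m); w[20:140,350:470]=255
n,l,s,cc=cv2.connectedComponentsWithStats(m&w); i=1+np.argmax(s[1:,4]); t=(l==i).astype(np.uint8)
rc=cv2.minAreaRect(max(cv2.findContours(t,0,2)[0],key=len)); B=cv2.boxPoints(rc)
P=np.array([plane(f,p,.039) for p in B]); print(P.round(3).tolist(),np.linalg.norm(np.diff(P,axis=0),axis=1),P.mean(0))
E
python3 go.py 0.41,0.254,0.035,32 0.41,0.254,0.028,32
```

```text
(array([0.4072084 , 0.25690986, 0.07225636]), np.float64(1.0456330885649885)) [0.40646915 0.2563965  0.07      ]
[[0.458, 0.4, 0.039], [0.487, 0.484, 0.039], [0.534, 0.475, 0.039], [0.507, 0.388, 0.039]] [0.0885068  0.04785569 0.09153645] [0.4963303  0.43657622 0.039     ]
now [0.4098 0.2579 0.2003] yaw 32.14 w 0.0856 gf 0.0 F [-0.2 -0.3  0.4] q7 -0.07 t 1.3
0.41,0.254,0.035,32 dp [-0.0035, -0.0019, 0.1653] rot [0.0001, -0.0003, 0.0025] rows>= 2.6
0.41,0.254,0.028,32 dp [-0.0035, -0.0019, 0.1723] rot [0.0001, -0.0003, 0.0025] rows>= 2.8
```

```bash
python3 -m handwheel '[{"dp":[0,-0.0023,0.06],"delta_rot":[0,0,0]},{"dp":[0,-0.0023,0.11],"delta_rot":[0,0,0]},{"dp":[0,-0.0023,0.15],"delta_rot":[0,0,0]},{"dp":[0,-0.0023,0.18],"delta_rot":[0,0,0]},{"dp":[0,-0.0023,0.18],"delta_rot":[0,0,0]}]' 1 30; python3 -m handwheel '[{"dp":[0,0,0],"delta_rot":[0,0,0]},{"dp":[0,0,0],"delta_rot":[0,0,0]},{"dp":[0,0,0],"delta_rot":[0,0,0]},{"dp":[0,0,0],"delta_rot":[0,0,0]},{"dp":[0,0,0],"delta_rot":[0,0,0]},{"dp":[0,0,0],"delta_rot":[0,0,0]}]' 0.4 30; python3 go.py 0.41,0.26,0.14,32 0.643,-0.1498,0.14,-8
```

```text
clock: 1.95
tcp_pos: [0.4066, 0.2552, 0.0185]
orientation: [-1.52, -2.747, 0.006]
contact_force: [0.0, 0.9, 0.0]
grip_width: 0.0854
gripper_force: 0.0
clock: 2.7
tcp_pos: [0.4088, 0.2561, 0.0216]
orientation: [1.523, 2.748, 0.004]
contact_force: [-2.6, -0.8, 7.8]
grip_width: 0.0623
gripper_force: 32.7
now [0.4088 0.2561 0.0216] yaw 32.01 w 0.0623 gf 32.7 F [-2.6 -0.8  7.8] q7 0.04 t 2.7
0.41,0.26,0.14,32 dp [0.0028, 0.0033, -0.1184] rot [0.0021, -0.0008, 0.0002] rows>= 1.9
0.643,-0.1498,0.14,-8 dp [-0.4682, -0.0163, -0.1188] rot [0.0018, -0.0015, 0.6984] rows>= 7.7
```

```bash
python3 -m handwheel '[{"dp":[0,0,-0.03],"delta_rot":[0,0,0]},{"dp":[0,0,-0.08],"delta_rot":[0,0,0]},{"dp":[-0.03,0,-0.12],"delta_rot":[0,0,0.05]},{"dp":[-0.08,-0.002,-0.12],"delta_rot":[0,0,0.12]},{"dp":[-0.14,-0.005,-0.12],"delta_rot":[0,0,0.2]},{"dp":[-0.2,-0.007,-0.12],"delta_rot":[0,0,0.3]},{"dp":[-0.26,-0.009,-0.12],"delta_rot":[0,0,0.4]},{"dp":[-0.32,-0.011,-0.12],"delta_rot":[0,0,0.5]},{"dp":[-0.38,-0.013,-0.12],"delta_rot":[0,0,0.6]},{"dp":[-0.43,-0.015,-0.12],"delta_rot":[0,0,0.67]},{"dp":[-0.468,-0.016,-0.12],"delta_rot":[0,0,0.698]},{"dp":[-0.468,-0.016,-0.12],"delta_rot":[0,0,0.698]}]'; python3 -m handwheel '[{"dp":[0,0,0],"delta_rot":[0,0,0]},{"dp":[0,0,0],"delta_rot":[0,0,0]}]'; python3 - <<'E'
from h import *
f=grab("side","side1"); cv2.imwrite("pics/side1.png",cv2.resize(f["img"][80:300,120:420],(800,587)))
f=grab("wrist","w2"); cv2.imwrite("pics/w2.png",f["img"])
E
python3 go.py 0.643,-0.1498,0.033,-8
```

```text
clock: 4.2
tcp_pos: [0.6432, -0.1543, 0.1408]
orientation: [2.374, 2.053, -0.001]
contact_force: [-0.2, 1.0, -1.2]
grip_width: 0.0622
gripper_force: 34.0
clock: 4.45
tcp_pos: [0.6424, -0.1483, 0.1403]
orientation: [-2.368, -2.063, -0.001]
contact_force: [-0.3, 0.5, -1.5]
grip_width: 0.0621
gripper_force: 34.0
now [ 0.6425 -0.1486  0.1404] yaw -7.89 w 0.0625 gf 34.0 F [-0.5  0.8 -1.9] q7 0.27 t 4.5
0.643,-0.1498,0.033,-8 dp [-0.0012, 0.0006, 0.1074] rot [-0.0002, -0.0008, 0.002] rows>= 1.7
```

View pics/w2.png

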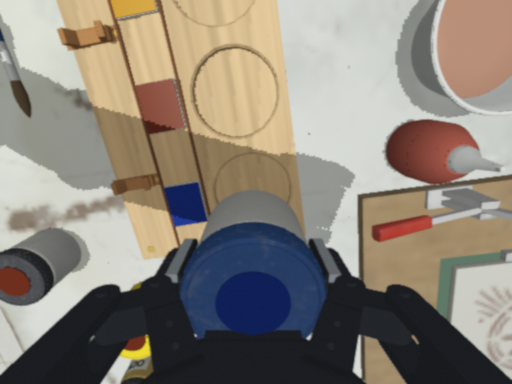

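The picture shows the held pot with its dot at (253,302), the blue well partly visible at (252,185) and the blue chip at (185,204). The brown chip is at (161,105) and the middle well at (236,91). I'll check the board pose against these.

```bash
python3 - <<'E'
from h import *
f=load("w2");D=load("side0");S=load("scene0")
b=blob(f,((105,180,60),(125,255,255)),(185,204),24);r=blob(f,((0,60,60),(12,255,170)),(161,105),28)
print(b[:2],r[:2]); P=[plane(f,x[0],.028) for x in (b,r)]; print(np.round(P,4))
print("tri",tri((f,b[0]),(D,(294.9,235.9))),tri((f,r[0]),(D,(282.1,210.2))))
print("mid well rim",plane(f,(236,91),.022).round(4))
# dot held
hsv=cv2.cvtColor(f["img"],cv2.COLOR_BGR2HSV); print(plane(f,(253,302),.14+.05).round(4), proj(f,(.6424,-.1485,.19)))
E
```

```text
(array([185.42242833, 203.79595278]), np.int32(1186)) (array([159.48488008, 105.90406674]), np.int32(1918))
[[ 0.5734 -0.1511  0.028 ]
 [ 0.5702 -0.0562  0.028 ]]
tri (array([ 0.57459936, -0.15150157,  0.02844376]), np.float64(1.1988046553757084)) (array([ 0.57093894, -0.05667355,  0.02859223]), np.float64(0.6880556359688221))
mid well rim [ 0.6401 -0.0529  0.022 ]
[ 0.6427 -0.1466  0.19  ] [252.91610675 305.79783845]
```

```bash
python3 -m handwheel '[{"dp":[-0.0015,0,0.04],"delta_rot":[0,0,0]},{"dp":[-0.0015,0,0.075],"delta_rot":[0,0,0]},{"dp":[-0.0015,0,0.09],"delta_rot":[0,0,0]},{"dp":[-0.0015,0,0.098],"delta_rot":[0,0,0]},{"dp":[-0.0015,0,0.103],"delta_rot":[0,0,0]},{"dp":[-0.0015,0,0.106],"delta_rot":[0,0,0]},{"dp":[-0.0015,0,0.106],"delta_rot":[0,0,0]}]'; python3 go.py 0.642,-0.15,0.0336,-8
```

```text
clock: 5.42
tcp_pos: [0.6428, -0.1516, 0.0348]
orientation: [2.37, 2.061, 0.001]
contact_force: [0.3, -0.6, -1.5]
grip_width: 0.0623
gripper_force: 34.0
now [ 0.6428 -0.1516  0.0348] yaw -7.99 w 0.0623 gf 34.0 F [ 0.3 -0.6 -1.5] q7 0.33 t 5.4
0.642,-0.15,0.0336,-8 dp [0.0015, -0.001, 0.0012] rot [0.0007, -0.0001, 0.0001] rows>= 0.0
```

```bash
python3 -m handwheel '[{"dp":[0.0005,0,0.001],"delta_rot":[0,0,0]},{"dp":[0.0005,0,0.0025],"delta_rot":[0,0,0]},{"dp":[0.0005,0,0.0025],"delta_rot":[0,0,0]}]'
```

```text
clock: 5.8
tcp_pos: [0.6429, -0.1512, 0.0337]
orientation: [2.371, 2.061, 0.002]
contact_force: [-5.6, 1.9, 11.1]
grip_width: 0.0626
gripper_force: 34.2
```

Contact at z=0.0337, as expected for the well floor. I'll open and lift straight up.

```bash
python3 -m handwheel '[{"dp":[0,0,-0.001],"delta_rot":[0,0,0]},{"dp":[0,0,-0.001],"delta_rot":[0,0,0]},{"dp":[0,0,-0.001],"delta_rot":[0,0,0]},{"dp":[0,0,-0.001],"delta_rot":[0,0,0]},{"dp":[0,0,-0.02],"delta_rot":[0,0,0]},{"dp":[0,0,-0.06],"delta_rot":[0,0,0]},{"dp":[0,0,-0.11],"delta_rot":[0,0,0]},{"dp":[0,0,-0.15],"delta_rot":[0,0,0]},{"dp":[0,0,-0.15],"delta_rot":[0,0,0]}]' 1 30; python3 - <<'E'
from h import *
S,D,f=grab("scene","s2"),grab("side","d2"),grab("wrist","w3")
cv2.imwrite("pics/w3.png",f["img"])
E
python3 go.py 0.471,-0.378,0.16,-38
```

```text
clock: 6.92
tcp_pos: [0.6449, -0.1522, 0.1871]
orientation: [2.367, 2.056, 0.009]
contact_force: [0.5, 0.5, -0.0]
grip_width: 0.0852
gripper_force: 0.0
now [ 0.6421 -0.1508  0.1817] yaw -7.99 w 0.0858 gf 0.0 F [-0.3 -0.3  0.8] q7 0.25 t 7.1
0.471,-0.378,0.16,-38 dp [-0.2488, -0.1378, 0.0217] rot [-0.0007, -0.0002, 0.5238] rows>= 4.6
```

View pics/w3.png

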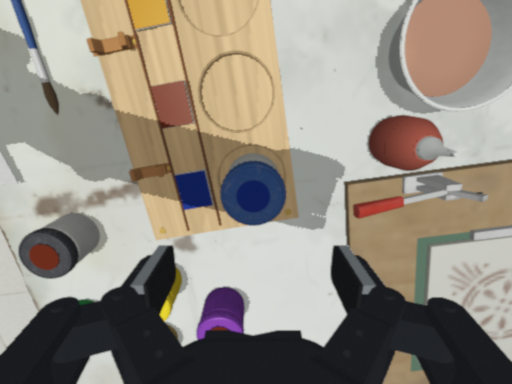

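Blue pot is seated in the rear right well, dot at (253,193), behind the blue chip at (193,190). Next is the ochre pot.

```bash
python3 -m handwheel '[{"dp":[-0.06,-0.033,0],"delta_rot":[0,0,0.12]},{"dp":[-0.11,-0.061,0],"delta_rot":[0,0,0.25]},{"dp":[-0.16,-0.089,0],"delta_rot":[0,0,0.38]},{"dp":[-0.21,-0.116,0.01],"delta_rot":[0,0,0.52]},{"dp":[-0.249,-0.138,0.02],"delta_rot":[0,0,0.646]},{"dp":[-0.249,-0.138,0.022],"delta_rot":[0,0,0.646]},{"dp":[-0.249,-0.138,0.022],"delta_rot":[0,0,0.646]},{"dp":[-0.249,-0.138,0.022],"delta_rot":[0,0,0.646]}]'; python3 - <<'E'
from h import *
f=grab("wrist","w4"); D=load("side0")
e=proj(f,(.471,-.3785,.055)); print(e)
b=blob(f,"ochre",e,30); print(b[:2] if b else None, plane(f,b[0],.055), tri((f,b[0]),(D,(284,316.8))))
y=blob(f,((22,150,80),(32,255,255)),proj(f,(.498,-.278,.062)),60,); print(y and (y[:2],plane(f,y[0],.05)))
E
python3 go.py 0.471,-0.378,0.012,-45
```

```text
clock: 8.07
tcp_pos: [0.4724, -0.377, 0.1594]
orientation: [-2.9, -1.206, -0.0]
contact_force: [0.3, -0.0, 0.5]
grip_width: 0.0853
gripper_force: 0.0
[253.18675775 196.52483429]
(array([252.26122931, 196.90543735]), np.int32(846)) [ 0.47009228 -0.37814339  0.055     ] (array([ 0.47099874, -0.37800941,  0.05681392]), np.float64(0.5589334210781333))
((array([192.38058925,  97.33795494]), np.int32(2885)), array([ 0.49666958, -0.27658535,  0.05      ]))
now [ 0.4724 -0.3772  0.1596] yaw -44.84 w 0.0854 gf 0.0 F [-0.4 -0.1 -0.3] q7 0.16 t 8.1
0.471,-0.378,0.012,-45 dp [-0.0017, -0.0004, 0.1476] rot [-0.0004, -0.0005, 0.0028] rows>= 2.4
```

```bash
python3 -m handwheel '[{"dp":[-0.001,-0.001,0.05],"delta_rot":[0,0,0]},{"dp":[-0.0015,-0.001,0.095],"delta_rot":[0,0,0]},{"dp":[-0.0015,-0.001,0.125],"delta_rot":[0,0,0]},{"dp":[-0.0015,-0.001,0.141],"delta_rot":[0,0,0]},{"dp":[-0.0015,-0.001,0.141],"delta_rot":[0,0,0]}]'; python3 -m handwheel '[{"dp":[0,0,0],"delta_rot":[0,0,0]},{"dp":[0,0,0],"delta_rot":[0,0,0]},{"dp":[0,0,0],"delta_rot":[0,0,0]},{"dp":[0,0,0],"delta_rot":[0,0,0]},{"dp":[0,0,0],"delta_rot":[0,0,0]},{"dp":[0,0,0],"delta_rot":[0,0,0]}]' 0.3 30; python3 go.py 0.636,0.0406,0.19,0
```

```text
clock: 8.75
tcp_pos: [0.4696, -0.3782, 0.0183]
orientation: [-2.901, -1.203, 0.001]
contact_force: [-0.5, 0.2, -0.0]
grip_width: 0.0853
gripper_force: 0.0
clock: 9.5
tcp_pos: [0.4704, -0.3794, 0.0203]
orientation: [2.901, 1.202, 0.003]
contact_force: [-1.6, 2.1, 6.8]
grip_width: 0.0522
gripper_force: 30.5
now [ 0.4704 -0.3794  0.0203] yaw -45.0 w 0.0522 gf 30.5 F [-1.6  2.1  6.8] q7 0.28 t 9.5
0.636,0.0406,0.19,0 dp [0.4142, -0.1795, -0.1697] rot [0.0024, -0.0001, -0.7855] rows>= 7.7
```

```bash
python3 -m handwheel '[{"dp":[0,0,-0.03],"delta_rot":[0,0,0]},{"dp":[0,0,-0.08],"delta_rot":[0,0,0]},{"dp":[0,0,-0.13],"delta_rot":[0,0,0]},{"dp":[0.04,-0.017,-0.16],"delta_rot":[0,0,-0.08]},{"dp":[0.09,-0.039,-0.17],"delta_rot":[0,0,-0.18]},{"dp":[0.145,-0.063,-0.17],"delta_rot":[0,0,-0.29]},{"dp":[0.2,-0.087,-0.17],"delta_rot":[0,0,-0.4]},{"dp":[0.255,-0.11,-0.17],"delta_rot":[0,0,-0.51]},{"dp":[0.31,-0.134,-0.17],"delta_rot":[0,0,-0.62]},{"dp":[0.365,-0.158,-0.17],"delta_rot":[0,0,-0.72]},{"dp":[0.4,-0.173,-0.17],"delta_rot":[0,0,-0.785]},{"dp":[0.414,-0.18,-0.17],"delta_rot":[0,0,-0.785]}]'; python3 -m handwheel '[{"dp":[0,0,0.03],"delta_rot":[0,0,0]},{"dp":[0,0,0.05],"delta_rot":[0,0,0]},{"dp":[0,0,0.05],"delta_rot":[0,0,0]},{"dp":[0,0,0.05],"delta_rot":[0,0,0]}]'; python3 - <<'E'
from h import *
f=grab("wrist","w5"); cv2.imwrite("pics/w5.png",f["img"]); print(proj(f,(.568,.038,.028)),proj(f,(.636,.0406,.022)),proj(f,(.636,.0406,.177)))
E
python3 go.py 0.636,0.0405,0.034,0
```

```text
clock: 11.0
tcp_pos: [0.6355, 0.0432, 0.1887]
orientation: [-2.219, -2.223, -0.0]
contact_force: [0.4, -1.1, -1.9]
grip_width: 0.0524
gripper_force: 31.9
clock: 11.5
tcp_pos: [0.6354, 0.04, 0.1395]
orientation: [2.223, 2.218, 0.001]
contact_force: [0.4, -0.2, -0.1]
grip_width: 0.0519
gripper_force: 32.0
[184.91388569 194.59632107] [253.42901293 190.17109854] [254.32629976 286.45017225]
now [0.6357 0.0404 0.1398] yaw -0.1 w 0.0518 gf 32.0 F [ 0.1  0.6 -0.3] q7 0.09 t 11.6
0.636,0.0405,0.034,0 dp [0.0001, 0.0001, 0.1058] rot [0.0016, 0.0, -0.0018] rows>= 1.7
```

View pics/w5.png

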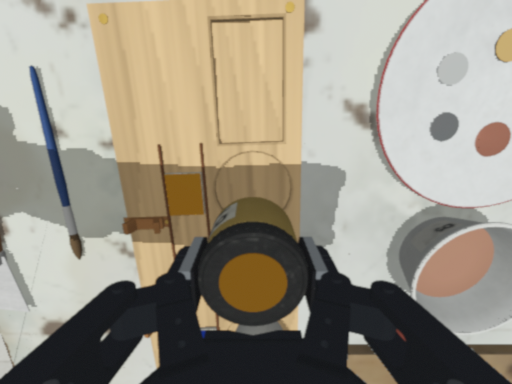

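The ochre pot is held upright over its well. The chip is at (185,194) and the well at (254,190), both where predicted. The oblong pocket is centred near (248,80).

```bash
python3 -m handwheel '[{"dp":[0,0,0.045],"delta_rot":[0,0,0]},{"dp":[0,0,0.08],"delta_rot":[0,0,0]},{"dp":[0,0,0.095],"delta_rot":[0,0,0]},{"dp":[0,0,0.102],"delta_rot":[0,0,0]},{"dp":[0,0,0.105],"delta_rot":[0,0,0]},{"dp":[0,0,0.107],"delta_rot":[0,0,0]},{"dp":[0,0,0.1085],"delta_rot":[0,0,0]},{"dp":[0,0,0.1085],"delta_rot":[0,0,0]}]'; python3 - <<'E'
from h import *
f=load("w5")
for u in ((212,19),(284,17),(284,142),(218,142)): print(plane(f,u,.022).round(4))
E
```

```text
clock: 12.55
tcp_pos: [0.6358, 0.0413, 0.0323]
orientation: [2.222, 2.22, 0.003]
contact_force: [-3.9, 0.6, 9.5]
grip_width: 0.0522
gripper_force: 32.6
[0.6015 0.1907 0.022 ]
[0.6619 0.192  0.022 ]
[0.6653 0.0886 0.022 ]
[0.6022 0.0887 0.022 ]
```

```bash
python3 -m handwheel '[{"dp":[0,0,-0.001],"delta_rot":[0,0,0]},{"dp":[0,0,-0.001],"delta_rot":[0,0,0]},{"dp":[0,0,-0.001],"delta_rot":[0,0,0]},{"dp":[0,0,-0.001],"delta_rot":[0,0,0]},{"dp":[0,0,-0.02],"delta_rot":[0,0,0]},{"dp":[0,0,-0.06],"delta_rot":[0,0,0]},{"dp":[0,0,-0.11],"delta_rot":[0,0,0]},{"dp":[0,0,-0.14],"delta_rot":[0,0,0]},{"dp":[0,0,-0.14],"delta_rot":[0,0,0]}]' 1 30; python3 go.py 0.404,-0.1955,0.16,-26
```

```text
clock: 13.68
tcp_pos: [0.6371, 0.041, 0.1745]
orientation: [2.22, 2.218, 0.009]
contact_force: [0.6, 0.7, -0.4]
grip_width: 0.0851
gripper_force: 0.0
now [0.6371 0.041  0.1745] yaw -0.05 w 0.0851 gf 0.0 F [ 0.6  0.7 -0.4] q7 0.07 t 13.7
0.404,-0.1955,0.16,-26 dp [-0.2367, -0.233, 0.0127] rot [0.0062, -0.0028, 0.4528] rows>= 5.3
```

```bash
python3 -m handwheel '[{"dp":[-0.04,-0.04,0],"delta_rot":[0,0,0.08]},{"dp":[-0.08,-0.08,0],"delta_rot":[0,0,0.16]},{"dp":[-0.12,-0.118,0],"delta_rot":[0,0,0.24]},{"dp":[-0.16,-0.158,0.005],"delta_rot":[0,0,0.32]},{"dp":[-0.2,-0.197,0.01],"delta_rot":[0,0,0.4]},{"dp":[-0.2367,-0.233,0.013],"delta_rot":[0,0,0.453]},{"dp":[-0.2367,-0.233,0.013],"delta_rot":[0,0,0.453]},{"dp":[-0.2367,-0.233,0.013],"delta_rot":[0,0,0.453]}]'; python3 - <<'E'
from h import *
f=grab("wrist","w6"); D=load("side0")
e=proj(f,(.404,-.1955,.062)); print(e)
b=blob(f,((0,60,40),(14,255,200)),e,24); print(b[:2] if b else None, plane(f,b[0],.062), tri((f,b[0]),(D,(233.3,253.6))))
im=f["img"]; x,y=map(int,e); cv2.imwrite("pics/w6.png",cv2.resize(im[max(0,y-130):y+130,x-170:x+170],(680,520)))
E
python3 go.py 0.404,-0.1955,0.019,-26
```

```text
clock: 14.68
tcp_pos: [0.4022, -0.195, 0.1573]
orientation: [-2.664, -1.665, -0.001]
contact_force: [-0.2, 0.1, 0.4]
grip_width: 0.0855
gripper_force: 0.0
[255.05132746 197.12913592]
(array([253.77391304, 197.12391304]), np.int32(920)) [ 0.4029322  -0.19497393  0.062     ] (array([ 0.40376681, -0.19479861,  0.06317298]), np.float64(0.6904174719985878))
now [ 0.4027 -0.1947  0.1573] yaw -25.89 w 0.0854 gf 0.0 F [-0.1 -0.1 -0.2] q7 0.09 t 14.7
0.404,-0.1955,0.019,-26 dp [-0.0002, 0.0015, 0.1383] rot [0.0002, -0.0003, 0.002] rows>= 2.2
```

View pics/w6.png

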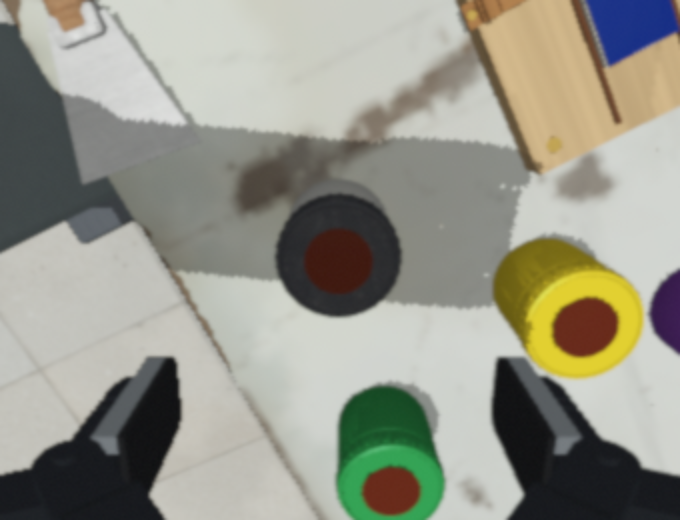

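The crop confirms the black lid with a red-brown dot at (338,260). The yellow (585,325) and green (390,490) decoys are clear of the fingers.

```bash
python3 -m handwheel '[{"dp":[0,0.0005,0.05],"delta_rot":[0,0,0]},{"dp":[0,0.0005,0.095],"delta_rot":[0,0,0]},{"dp":[0,0.0005,0.125],"delta_rot":[0,0,0]},{"dp":[0,0.0005,0.138],"delta_rot":[0,0,0]},{"dp":[0,0.0005,0.138],"delta_rot":[0,0,0]}]'; python3 -m handwheel '[{"dp":[0,0,0],"delta_rot":[0,0,0]},{"dp":[0,0,0],"delta_rot":[0,0,0]},{"dp":[0,0,0],"delta_rot":[0,0,0]},{"dp":[0,0,0],"delta_rot":[0,0,0]},{"dp":[0,0,0],"delta_rot":[0,0,0]},{"dp":[0,0,0],"delta_rot":[0,0,0]}]' 0.35 30; python3 go.py 0.6388,-0.0543,0.19,2
```

```text
clock: 15.35
tcp_pos: [0.4026, -0.1952, 0.019]
orientation: [-2.662, -1.666, 0.001]
contact_force: [-0.5, -0.5, -0.1]
grip_width: 0.085
gripper_force: 0.0
clock: 16.1
tcp_pos: [0.4033, -0.1957, 0.0204]
orientation: [2.663, 1.665, 0.003]
contact_force: [-1.3, 0.6, 5.9]
grip_width: 0.0585
gripper_force: 31.0
now [ 0.4033 -0.1957  0.0204] yaw -25.97 w 0.0585 gf 31.0 F [-1.3  0.6  5.9] q7 0.36 t 16.1
0.6388,-0.0543,0.19,2 dp [0.2304, 0.1501, -0.169] rot [0.0024, -0.0004, -0.4882] rows>= 5.2
```

```bash
python3 -m handwheel '[{"dp":[0,0,-0.03],"delta_rot":[0,0,0]},{"dp":[0,0,-0.08],"delta_rot":[0,0,0]},{"dp":[0,0,-0.13],"delta_rot":[0,0,0]},{"dp":[0.03,0.02,-0.16],"delta_rot":[0,0,-0.06]},{"dp":[0.07,0.045,-0.169],"delta_rot":[0,0,-0.15]},{"dp":[0.115,0.075,-0.169],"delta_rot":[0,0,-0.25]},{"dp":[0.16,0.104,-0.169],"delta_rot":[0,0,-0.35]},{"dp":[0.2,0.13,-0.169],"delta_rot":[0,0,-0.44]},{"dp":[0.225,0.147,-0.169],"delta_rot":[0,0,-0.488]},{"dp":[0.2304,0.1501,-0.169],"delta_rot":[0,0,-0.488]},{"dp":[0.2304,0.1501,-0.169],"delta_rot":[0,0,-0.488]}]'; python3 -m handwheel '[{"dp":[0,0,0.03],"delta_rot":[0,0,0]},{"dp":[0,0,0.05],"delta_rot":[0,0,0]},{"dp":[0,0,0.05],"delta_rot":[0,0,0]},{"dp":[0,0,0.05],"delta_rot":[0,0,0]}]'; python3 - <<'E'
from h import *
f=grab("wrist","w7"); cv2.imwrite("pics/w7.png",f["img"]); print(proj(f,(.5708,-.0567,.028)),proj(f,(.6388,-.0543,.022)))
b=blob(f,((0,60,40),(14,255,200)),proj(f,(.5708,-.0567,.028)),30); print(b[:2])
E
python3 go.py 0.6388,-0.0543,0.033,2
```

```text
clock: 17.48
tcp_pos: [0.6375, -0.0546, 0.1883]
orientation: [-2.183, -2.258, 0.001]
contact_force: [-0.8, 0.5, -2.2]
grip_width: 0.0582
gripper_force: 33.4
clock: 17.98
tcp_pos: [0.6385, -0.0548, 0.1391]
orientation: [2.183, 2.258, 0.001]
contact_force: [0.0, 0.5, -2.0]
grip_width: 0.0584
gripper_force: 33.3
[184.3295058  192.26050404] [253.21041527 190.38439806]
(array([182.58670886, 191.68101266]), np.int32(1580))
now [ 0.6388 -0.0547  0.1394] yaw 1.95 w 0.0583 gf 33.3 F [-0.1 -0.7 -1.4] q7 0.31 t 18.0
0.6388,-0.0543,0.033,2 dp [0.0004, -0.0001, 0.1064] rot [0.0016, 0.0002, -0.0009] rows>= 1.7
```

```bash
python3 -m handwheel '[{"dp":[0,0,0.045],"delta_rot":[0,0,0]},{"dp":[0,0,0.08],"delta_rot":[0,0,0]},{"dp":[0,0,0.095],"delta_rot":[0,0,0]},{"dp":[0,0,0.102],"delta_rot":[0,0,0]},{"dp":[0,0,0.105],"delta_rot":[0,0,0]},{"dp":[0,0,0.107],"delta_rot":[0,0,0]},{"dp":[0,0,0.1085],"delta_rot":[0,0,0]},{"dp":[0,0,0.1085],"delta_rot":[0,0,0]}]'
```

```text
clock: 19.02
tcp_pos: [0.6391, -0.0544, 0.0325]
orientation: [2.183, 2.258, 0.003]
contact_force: [-4.9, 0.8, 13.1]
grip_width: 0.058
gripper_force: 34.1
```

```bash
python3 -m handwheel '[{"dp":[0,0,-0.001],"delta_rot":[0,0,0]},{"dp":[0,0,-0.001],"delta_rot":[0,0,0]},{"dp":[0,0,-0.001],"delta_rot":[0,0,0]},{"dp":[0,0,-0.001],"delta_rot":[0,0,0]},{"dp":[0,0,-0.02],"delta_rot":[0,0,0]},{"dp":[0,0,-0.06],"delta_rot":[0,0,0]},{"dp":[0,0,-0.11],"delta_rot":[0,0,0]},{"dp":[0,0,-0.14],"delta_rot":[0,0,0]},{"dp":[0,0,-0.14],"delta_rot":[0,0,0]}]' 1 30; python3 go.py 0.496,0.4365,0.17,-18
```

```text
clock: 20.15
tcp_pos: [0.6402, -0.0548, 0.174]
orientation: [2.18, 2.256, 0.007]
contact_force: [0.5, 1.4, 0.6]
grip_width: 0.0852
gripper_force: 0.0
now [ 0.6402 -0.0548  0.174 ] yaw 1.95 w 0.0852 gf 0.0 F [0.5 1.4 0.6] q7 0.29 t 20.1
0.496,0.4365,0.17,-18 dp [0.496, -0.1274, 0.0032] rot [0.0065, -0.0012, 0.3482] rows>= 8.2
```

```bash
python3 -m handwheel '[{"dp":[0.05,-0.013,0],"delta_rot":[0,0,0.03]},{"dp":[0.105,-0.027,0],"delta_rot":[0,0,0.07]},{"dp":[0.16,-0.041,0],"delta_rot":[0,0,0.11]},{"dp":[0.215,-0.055,0],"delta_rot":[0,0,0.15]},{"dp":[0.27,-0.069,0],"delta_rot":[0,0,0.19]},{"dp":[0.325,-0.083,0],"delta_rot":[0,0,0.23]},{"dp":[0.38,-0.098,0],"delta_rot":[0,0,0.27]},{"dp":[0.435,-0.112,0],"delta_rot":[0,0,0.31]},{"dp":[0.48,-0.123,0],"delta_rot":[0,0,0.34]},{"dp":[0.496,-0.1274,0.003],"delta_rot":[0,0,0.348]},{"dp":[0.496,-0.1274,0.003],"delta_rot":[0,0,0.348]},{"dp":[0.496,-0.1274,0.003],"delta_rot":[0,0,0.348]}]'; python3 - <<'E'
from h import *
f=grab("wrist","w8"); cv2.imwrite("pics/w8.png",f["img"])
f2=grab("side","d8"); cv2.imwrite("pics/d8.png",cv2.resize(f2["img"][80:300,150:400],(680,598)))
hsv=cv2.cvtColor(f["img"],cv2.COLOR_BGR2HSV); e=proj(f,(.496,.4365,.039)).astype(int); print(e,hsv[e[1],e[0]])
m=cv2.inRange(hsv,(5,40,int(hsv[e[1],e[0],2])-25),(25,255,255)); w=np.zeros_like(m); cv2.circle(w,tuple(map(int,e)),95,255,-1)
m=cv2.morphologyEx(m&w,cv2.MORPH_OPEN,np.ones((3,3)))
n,l,s,cc=cv2.connectedComponentsWithStats(m); i=1+np.argmax(s[1:,4]); t=(l==i).astype(np.uint8)
B=cv2.boxPoints(cv2.minAreaRect(max(cv2.findContours(t,0,2)[0],key=len)))
P=np.array([plane(f,p,.039) for p in B]); d=np.diff(P,axis=0); print(B.round().tolist(),P.round(4).tolist(),np.linalg.norm(d,axis=1),P.mean(0),np.degrees(np.arctan2(d[:,1],d[:,0])))
E
python3 go.py 0.496,0.4365,0.01,-18
```

```text
clock: 21.65
tcp_pos: [0.4949, 0.4344, 0.1668]
orientation: [2.543, 1.843, -0.001]
contact_force: [-0.3, -0.4, 0.4]
grip_width: 0.0852
gripper_force: 0.0
[253 185] [18 79 87]
[[231.0, 140.0], [279.0, 140.0], [279.0, 223.0], [231.0, 223.0]] [[0.4896, 0.4879, 0.039], [0.5348, 0.4731, 0.039], [0.5095, 0.3873, 0.039], [0.4597, 0.4037, 0.039]] [0.0475681  0.08940597 0.05246085] [0.4983991  0.43797394 0.039     ] [ -18.15146641 -106.43491273  161.84663816]
now [0.4951 0.4347 0.1671] yaw -18.15 w 0.0857 gf 0.0 F [0.3 0.4 0.4] q7 -0.84 t 21.8
0.496,0.4365,0.01,-18 dp [0.0021, 0.0002, 0.1571] rot [0.0006, 0.0004, -0.0026] rows>= 2.5
```

View pics/w8.png

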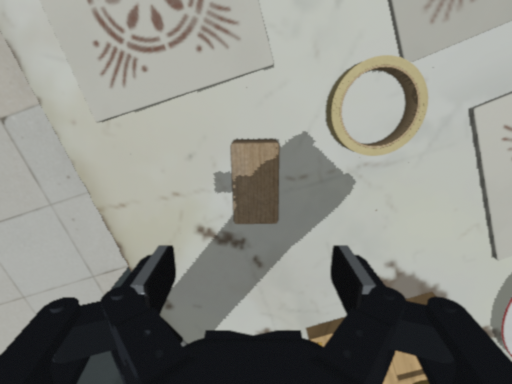

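View pics/d8.png

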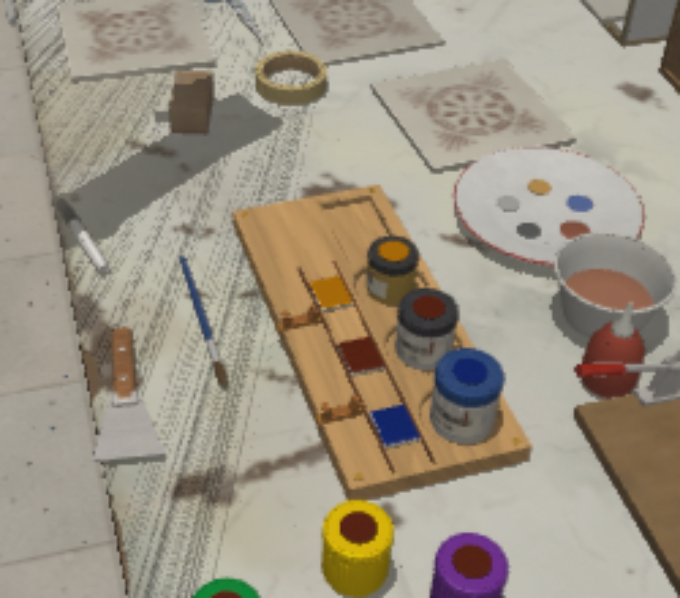

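The wrist view shows the block's top at rows 140–223, cols 231–279, aligned with the fingers. The side view shows all three pots seated behind their matching chips: ochre (392,250), brown (430,310), blue (468,375).

```bash
python3 -m handwheel '[{"dp":[0.002,0.001,0.05],"delta_rot":[0,0,0]},{"dp":[0.002,0.001,0.1],"delta_rot":[0,0,0]},{"dp":[0.002,0.001,0.135],"delta_rot":[0,0,0]},{"dp":[0.002,0.001,0.15],"delta_rot":[0,0,0]},{"dp":[0.002,0.001,0.155],"delta_rot":[0,0,0]},{"dp":[0.002,0.001,0.155],"delta_rot":[0,0,0]}]'; python3 -m handwheel '[{"dp":[0,0,0],"delta_rot":[0,0,0]},{"dp":[0,0,0],"delta_rot":[0,0,0]},{"dp":[0,0,0],"delta_rot":[0,0,0]},{"dp":[0,0,0],"delta_rot":[0,0,0]},{"dp":[0,0,0],"delta_rot":[0,0,0]},{"dp":[0,0,0],"delta_rot":[0,0,0]},{"dp":[0,0,0],"delta_rot":[0,0,0]}]' 0.3 25; python3 go.py 0.6325,0.140,0.13,2
```

```text
clock: 22.5
tcp_pos: [0.4963, 0.4388, 0.013]
orientation: [-2.541, -1.847, -0.003]
contact_force: [-0.2, 0.3, -0.2]
grip_width: 0.0852
gripper_force: 0.0
clock: 23.38
tcp_pos: [0.4961, 0.4392, 0.0129]
orientation: [-2.541, -1.847, -0.003]
contact_force: [-0.4, -0.6, 5.8]
grip_width: 0.0495
gripper_force: 27.6
now [0.4961 0.4392 0.0129] yaw -17.96 w 0.0495 gf 27.6 F [-0.4 -0.6  5.8] q7 -0.75 t 23.4
0.6325,0.140,0.13,2 dp [-0.2423, 0.2221, -0.1173] rot [0.0011, -0.0015, -0.3485] rows>= 5.6
```

```bash
python3 -m handwheel '[{"dp":[0,0,-0.04],"delta_rot":[0,0,0]},{"dp":[0,0,-0.09],"delta_rot":[0,0,0]},{"dp":[-0.03,0.027,-0.117],"delta_rot":[0,0,-0.04]},{"dp":[-0.07,0.064,-0.117],"delta_rot":[0,0,-0.1]},{"dp":[-0.11,0.1,-0.117],"delta_rot":[0,0,-0.16]},{"dp":[-0.15,0.137,-0.117],"delta_rot":[0,0,-0.22]},{"dp":[-0.19,0.174,-0.117],"delta_rot":[0,0,-0.28]},{"dp":[-0.225,0.206,-0.117],"delta_rot":[0,0,-0.33]},{"dp":[-0.242,0.222,-0.117],"delta_rot":[0,0,-0.3485]},{"dp":[-0.242,0.222,-0.117],"delta_rot":[0,0,-0.3485]},{"dp":[-0.242,0.222,-0.117],"delta_rot":[0,0,-0.3485]}]'; python3 - <<'E'
from h import *
f=grab("wrist","w9"); cv2.imwrite("pics/w9.png",f["img"]); S=grab("scene","s9")
cv2.imwrite("pics/s9.png",cv2.resize(S["img"][90:290,100:366],(800,600),interpolation=cv2.INTER_CUBIC))
E
python3 go.py 0.6325,0.140,0.025,2
```

```text
clock: 24.75
tcp_pos: [0.6312, 0.1415, 0.1284]
orientation: [-2.18, -2.26, 0.0]
contact_force: [0.2, 0.0, -1.5]
grip_width: 0.0496
gripper_force: 26.8
now [0.6311 0.1421 0.1285] yaw 2.15 w 0.0495 gf 26.8 F [-0.1 -0.3 -1.1] q7 -0.01 t 24.9
0.6325,0.140,0.025,2 dp [-0.0023, 0.0014, 0.1035] rot [-0.0009, -0.0009, 0.0026] rows>= 1.7
```

View pics/w9.png

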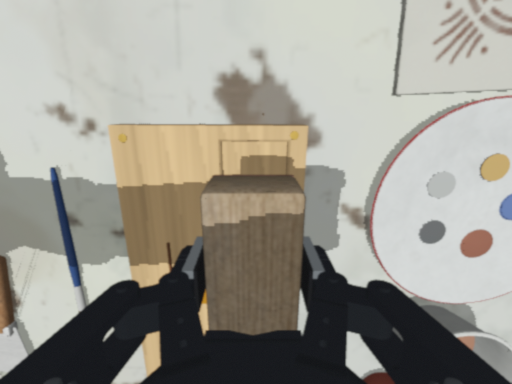

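The block is held level, its +y top edge at row 194. The pocket's far edge is at row 141, cols 221–288. I'll check how far the block is offset in the grip.

```bash
python3 - <<'E'
from h import *
f=load("w9"); p=np.array([.6311,.1421]); 
for u in ((204,194),(302,194)): print((plane(f,u,.1546)[:2]-p).round(4))
print("pocket far corners",plane(f,(221,141),.022).round(4),plane(f,(288,141),.022).round(4))
print("bottom edge",[(plane(f,u,.1156)[:2]-p).round(4) for u in ((210,176),(297,176))])
E
```

```text
[-0.0237  0.0403]
[0.0209 0.0419]
pocket far corners [0.6    0.1913 0.022 ] [0.6612 0.1935 0.022 ]
bottom edge [array([-0.027 ,  0.0392]), array([0.0247, 0.041 ])]
```

```bash
python3 -m handwheel '[{"dp":[0.0013,0.002,0.04],"delta_rot":[0,0,0.002]},{"dp":[0.0013,0.002,0.075],"delta_rot":[0,0,0.002]},{"dp":[0.0013,0.002,0.09],"delta_rot":[0,0,0.002]},{"dp":[0.0013,0.002,0.097],"delta_rot":[0,0,0.002]},{"dp":[0.0013,0.002,0.101],"delta_rot":[0,0,0.002]},{"dp":[0.0013,0.002,0.104],"delta_rot":[0,0,0.002]},{"dp":[0.0013,0.002,0.105],"delta_rot":[0,0,0.002]},{"dp":[0.0013,0.002,0.105],"delta_rot":[0,0,0.002]}]'
```

```text
clock: 25.85
tcp_pos: [0.6344, 0.1415, 0.0249]
orientation: [2.184, 2.257, 0.002]
contact_force: [-1.8, -0.4, 6.2]
grip_width: 0.0496
gripper_force: 27.7
```

```bash
python3 -m handwheel '[{"dp":[0,0,0],"delta_rot":[0,0,0]},{"dp":[0,0,-0.001],"delta_rot":[0,0,0]},{"dp":[0,0,-0.001],"delta_rot":[0,0,0]},{"dp":[0,0,-0.001],"delta_rot":[0,0,0]},{"dp":[0,0,-0.02],"delta_rot":[0,0,0]},{"dp":[0,0,-0.06],"delta_rot":[0,0,0]},{"dp":[0,0,-0.11],"delta_rot":[0,0,0]},{"dp":[0,0,-0.15],"delta_rot":[0,0,0]},{"dp":[0,0,-0.15],"delta_rot":[0,0,0]}]' 0.9 25; python3 go.py 0.44,0.08,0.15,3
```

```text
clock: 26.98
tcp_pos: [0.6365, 0.1414, 0.1791]
orientation: [2.182, 2.254, 0.012]
contact_force: [0.3, -0.1, 0.1]
grip_width: 0.0768
gripper_force: 0.0
now [0.6365 0.1414 0.1791] yaw 1.86 w 0.0768 gf 0.0 F [ 0.3 -0.1  0.1] q7 -0.03 t 27.0
0.44,0.08,0.15,3 dp [-0.0551, -0.1986, 0.0273] rot [0.008, -0.0024, -0.0199] rows>= 3.3
```

```bash
python3 -m handwheel '[{"dp":[-0.015,-0.045,0],"delta_rot":[0,0,0]},{"dp":[-0.035,-0.1,0],"delta_rot":[0,0,0]},{"dp":[-0.055,-0.15,0.01],"delta_rot":[0,0,0]},{"dp":[-0.075,-0.19,0.02],"delta_rot":[0,0,0]},{"dp":[-0.08,-0.206,0.03],"delta_rot":[0,0,0]},{"dp":[-0.08,-0.206,0.03],"delta_rot":[0,0,0]},{"dp":[-0.08,-0.206,0.03],"delta_rot":[0,0,0]}]' 0.6 25; python3 - <<'E'
from h import *
f=grab("wrist","w10"); im=f["img"]; cv2.imwrite("pics/w10.png",im); S=grab("scene","s10"); D=grab("side","d10")
v=D["img"][95:270,215:360]; cv2.imwrite("pics/d10.png",cv2.resize(v,(490,592),interpolation=cv2.INTER_CUBIC))
hsv=cv2.cvtColor(im,cv2.COLOR_BGR2HSV); a=proj(f,(.431,.155,.006)); b=proj(f,(.43,-.045,.006)); print(a,b)
m=cv2.inRange(hsv,(100,100,30),(125,255,255)); w=np.zeros_like(m); cv2.line(w,tuple(map(int,a)),tuple(map(int,b)),255,40); m&=w
p=np.argwhere(m)[:,::-1].astype(np.float32); l=cv2.fitLine(p,cv2.DIST_HUBER,0,.01,.01).ravel(); t=(p-l[2:])@l[:2]
e=[l[2:]+l[:2]*q for q in np.percentile(t,[.5,99.5])]; print(e,[plane(f,x,.006).round(4) for x in e])
E
python3 go.py
```

```text
clock: 27.85
tcp_pos: [0.4319, 0.0551, 0.1444]
orientation: [2.184, 2.258, 0.002]
contact_force: [-0.3, -0.4, 0.7]
grip_width: 0.0514
gripper_force: 0.0
[255.29419206  86.07346769] [248.47537089 265.64893391]
[array([251.53795844, 215.65449425]), array([253.15350096,  85.99368672])] [array([0.4316, 0.0195, 0.006 ]), array([0.4289, 0.155 , 0.006 ])]
now [0.4318 0.055  0.1442] yaw 1.92 w 0.051 gf 0.0 F [ 0.  -0.5  0.4] q7 -0.05 t 28.0
```

View pics/w10.png

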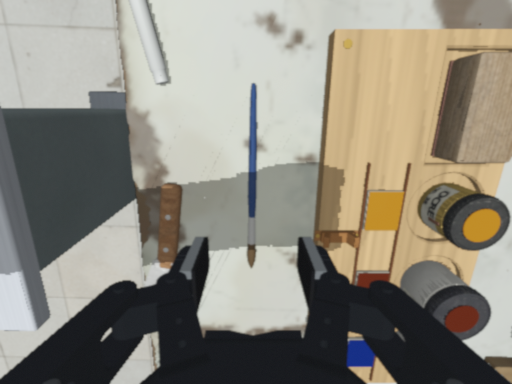

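View pics/d10.png

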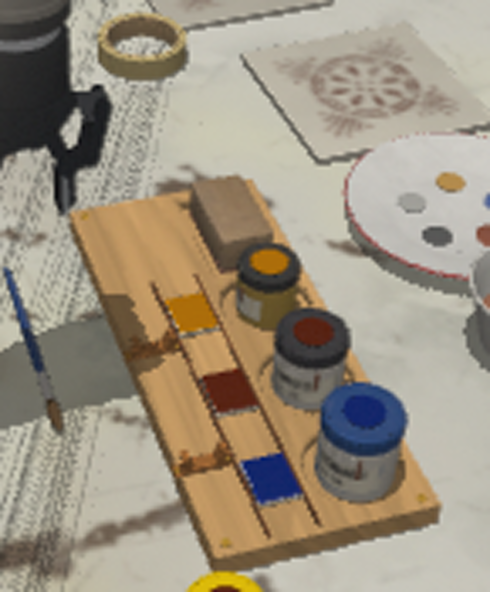

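The wrist view shows the brush vertical from (253,86) to its tip at (251,268). The side view shows the block seated in its pocket at (230,220), the pots seated, and the rests at (152,348) and (205,460).

```bash
python3 - <<'E'
from h import *
f=load("w10"); print("tip",plane(f,(251.3,268),.005).round(4),tri((f,(253.2,85)),(load("side0"),(217,174.5))))
# mask of whole brush row widths near mid
hsv=cv2.cvtColor(f["img"],cv2.COLOR_BGR2HSV); 
for r in (100,130,160,185,205): 
    c=np.where(cv2.inRange(hsv,(100,90,20),(128,255,255))[r,235:270])[0]+235; print(r,c.min(),c.max(),plane(f,(c.mean(),r),.006).round(4))
# rests: plain view pixel checks
for q in (10,-120):
    P=np.array([.5952,-.0012,0])+ -.070*np.array([.9994,.035,0])+q/1e3*np.array([-.035,.9994,0])+[0,0,.04]; print("rest",P.round(4),proj(f,P).round(1),proj(load("d10"),P).round(1))
E
python3 go.py 0.431,0.0515,0.06,1.2 0.431,0.0515,0.003,1.2
```

```text
tip [ 0.4335 -0.0488  0.005 ] (array([0.43053014, 0.15559858, 0.00641879]), np.float64(1.6176615454325334))
100 251 255 [0.4292 0.1422 0.006 ]
130 251 255 [0.4302 0.1134 0.006 ]
160 250 255 [0.4307 0.0826 0.006 ]
185 249 254 [0.4305 0.0553 0.006 ]
205 249 254 [0.4312 0.0323 0.006 ]
rest [0.5249 0.0063 0.04  ] [342.1 242.9] [259.5 194.4]
rest [ 0.5294 -0.1236  0.04  ] [331.1 342.7] [274.7 228.1]
now [0.4318 0.055  0.1442] yaw 1.92 w 0.051 gf 0.0 F [ 0.  -0.5  0.4] q7 -0.05 t 28.0
0.431,0.0515,0.06,1.2 dp [-0.0035, -0.001, 0.0842] rot [0.0011, 0.0001, 0.0125] rows>= 1.3
0.431,0.0515,0.003,1.2 dp [-0.0035, -0.0011, 0.1412] rot [0.0011, 0.0001, 0.0125] rows>= 2.3
```

```bash
python3 -m handwheel '[{"dp":[-0.002,-0.001,0.05],"delta_rot":[0,0,0.0125]},{"dp":[-0.002,-0.001,0.095],"delta_rot":[0,0,0.0125]},{"dp":[-0.002,-0.001,0.12],"delta_rot":[0,0,0.0125]},{"dp":[-0.002,-0.001,0.135],"delta_rot":[0,0,0.0125]},{"dp":[-0.002,-0.001,0.141],"delta_rot":[0,0,0.0125]},{"dp":[-0.002,-0.001,0.141],"delta_rot":[0,0,0.0125]}]' 0.4 20; python3 -m handwheel '[{"dp":[0,0,0],"delta_rot":[0,0,0]},{"dp":[0,0,0],"delta_rot":[0,0,0]},{"dp":[0,0,0],"delta_rot":[0,0,0]},{"dp":[0,0,0],"delta_rot":[0,0,0]},{"dp":[0,0,0],"delta_rot":[0,0,0]},{"dp":[0,0,0],"delta_rot":[0,0,0]}]' 0 20; python3 go.py 0.5272,-0.0586,0.09,2
```

```text
clock: 28.75
tcp_pos: [0.4302, 0.0526, 0.0031]
orientation: [2.199, 2.244, 0.001]
contact_force: [0.2, 0.4, -0.3]
grip_width: 0.0345
gripper_force: 0.0
clock: 29.5
tcp_pos: [0.4303, 0.0528, 0.0036]
orientation: [2.198, 2.244, 0.003]
contact_force: [-0.3, -0.0, 8.6]
grip_width: 0.011
gripper_force: 21.9
now [0.4303 0.0528 0.0036] yaw 1.17 w 0.011 gf 21.9 F [-0.3 -0.   8.6] q7 0.19 t 29.5
0.5272,-0.0586,0.09,2 dp [-0.1133, 0.0947, -0.0863] rot [0.0016, -0.0007, -0.0144] rows>= 2.7
```

```bash
python3 -m handwheel '[{"dp":[0,0,-0.03],"delta_rot":[0,0,0]},{"dp":[0,0,-0.07],"delta_rot":[0,0,0]},{"dp":[-0.02,0.018,-0.086],"delta_rot":[0,0,-0.005]},{"dp":[-0.06,0.05,-0.086],"delta_rot":[0,0,-0.014]},{"dp":[-0.09,0.077,-0.086],"delta_rot":[0,0,-0.014]},{"dp":[-0.113,0.095,-0.086],"delta_rot":[0,0,-0.014]},{"dp":[-0.113,0.095,-0.086],"delta_rot":[0,0,-0.014]},{"dp":[-0.113,0.095,-0.086],"delta_rot":[0,0,-0.014]}]'; python3 - <<'E'
from h import *
f=grab("wrist","w11"); D=grab("side","d11"); S=grab("scene","s11"); 
o=status.get_obs()["tcp_pos"]
a=cv2.resize(f["img"][60:384,60:460],(500,405)); b=cv2.resize(D["img"][140:260,200:320],(500,500),interpolation=cv2.INTER_CUBIC)
b=cv2.resize(b,(300,405)); cv2.imwrite("pics/c11.png",np.hstack([a,b])[:,:800])
hsv=cv2.cvtColor(f["img"],cv2.COLOR_BGR2HSV); m=cv2.inRange(hsv,(100,90,20),(128,255,255)); z=o[2]+.002
p0,p1=proj(f,o+[0,0.1,.002]),proj(f,o+[0,.02,.002]); w=np.zeros_like(m); cv2.line(w,tuple(map(int,p0)),tuple(map(int,p1)),255,30); m&=w
p=np.argwhere(m)[:,::-1].astype(np.float32); l=cv2.fitLine(p,cv2.DIST_HUBER,0,.01,.01).ravel(); t=(p-l[2:])@l[:2]
e=[plane(f,l[2:]+l[:2]*q,z)-o for q in np.percentile(t,[.5,99.5])]; print(np.round(e,4)); d=e[1]-e[0]; print(np.degrees(np.arctan2(d[1],d[0])))
E
python3 go.py 0.527,-0.0584,0.04,2
```

```text
clock: 30.5
tcp_pos: [0.5263, -0.0579, 0.0887]
orientation: [-2.182, -2.259, 0.0]
contact_force: [-1.1, -0.9, 0.6]
grip_width: 0.0109
gripper_force: 21.1
[[-0.0037  0.1035  0.002 ]
 [-0.0005  0.0113  0.002 ]]
-87.98960513683956
now [ 0.5263 -0.0573  0.0887] yaw 2.06 w 0.0107 gf 21.1 F [ 0.7 -0.5 -0.7] q7 0.35 t 30.6
0.527,-0.0584,0.04,2 dp [-0.0011, 0.0007, 0.0487] rot [-0.0006, -0.0007, 0.0011] rows>= 0.8
```

View pics/c11.png

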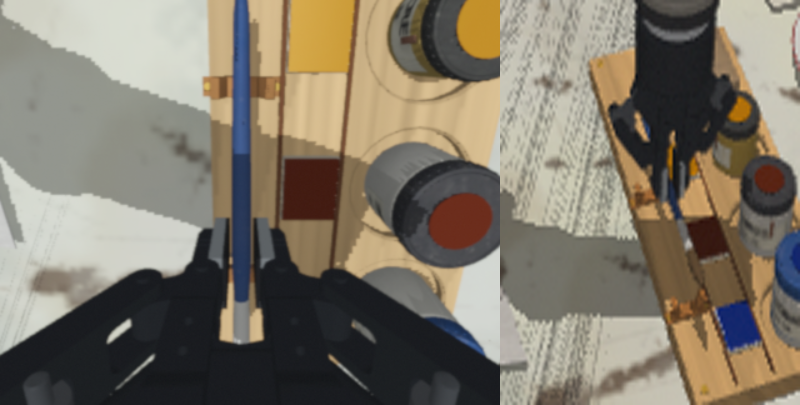

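The brush is held parallel to the board, handle end 103.5 mm from the TCP, so it is gripped at mid-length. The left rest is at crop (242,87), i.e. full frame (253.6,129.6). Checking the rest position against the model.

```bash
python3 - <<'E'
from h import *
f=load("w11"); a,b=plane(f,(60+204*.8,60+87*.8),.04),plane(f,(60+280*.8,60+87*.8),.04); print(a.round(4),b.round(4),((a+b)/2).round(4))
# rest ends by brightness along its row
r=f["img"][int(60+87*.8),215:300].astype(int).sum(1); print(r.tolist())
E
```

```text
[0.5033 0.0064 0.04  ] [0.5455 0.0079 0.04  ] [0.5244 0.0071 0.04  ]
[618, 621, 619, 621, 619, 620, 599, 524, 492, 505, 511, 499, 447, 396, 376, 374, 376, 378, 377, 357, 293, 238, 223, 222, 221, 223, 272, 369, 407, 407, 372, 309, 259, 263, 275, 288, 297, 302, 297, 286, 276, 264, 245, 223, 217, 241, 249, 251, 249, 246, 222, 209, 229, 247, 255, 255, 252, 265, 324, 343, 355, 363, 361, 355, 337, 359, 444, 458, 363, 265, 251, 256, 316, 436, 492, 504, 500, 495, 490, 486, 490, 504, 524, 541, 555]
```

```bash
python3 -m handwheel '[{"dp":[-0.001,0.0006,0.02],"delta_rot":[0,0,0]},{"dp":[-0.001,0.0006,0.035],"delta_rot":[0,0,0]},{"dp":[-0.001,0.0006,0.045],"delta_rot":[0,0,0]},{"dp":[-0.001,0.0006,0.051],"delta_rot":[0,0,0]},{"dp":[-0.001,0.0006,0.055],"delta_rot":[0,0,0]},{"dp":[-0.001,0.0006,0.055],"delta_rot":[0,0,0]}]'; python3 -m handwheel '[{"dp":[0,0,0.001],"delta_rot":[0,0,0]},{"dp":[0,0,0.002],"delta_rot":[0,0,0]},{"dp":[0,0,0.002],"delta_rot":[0,0,0]}]'; python3 go.py 0.5269,-0.0583,0.0316,2
```

```text
clock: 31.4
tcp_pos: [0.5276, -0.0595, 0.0337]
orientation: [-2.183, -2.259, 0.0]
contact_force: [-0.3, -0.3, -1.0]
grip_width: 0.0107
gripper_force: 21.1
clock: 31.78
tcp_pos: [0.5276, -0.0594, 0.0319]
orientation: [2.183, 2.259, 0.0]
contact_force: [-0.8, 0.3, -0.9]
grip_width: 0.0105
gripper_force: 21.1
now [ 0.5276 -0.0594  0.0319] yaw 1.98 w 0.0105 gf 21.1 F [-0.8  0.3 -0.9] q7 0.41 t 31.8
0.5269,-0.0583,0.0316,2 dp [0.0012, -0.0007, 0.0003] rot [0.0001, -0.0001, -0.0004] rows>= 0.0
```

```bash
python3 -m handwheel '[{"dp":[0.001,-0.0007,0],"delta_rot":[0,0,0]},{"dp":[0.001,-0.0007,0.001],"delta_rot":[0,0,0]},{"dp":[0.001,-0.0007,0.002],"delta_rot":[0,0,0]},{"dp":[0.001,-0.0007,0.002],"delta_rot":[0,0,0]}]'
```

```text
clock: 32.28
tcp_pos: [0.5269, -0.0583, 0.0315]
orientation: [-2.182, -2.258, -0.002]
contact_force: [-7.1, 1.7, 22.9]
grip_width: 0.0104
gripper_force: 23.7
```

```bash
python3 -m handwheel '[{"dp":[0,0,-0.0018],"delta_rot":[0,0,0]},{"dp":[0,0,-0.0018],"delta_rot":[0,0,0]}]'; python3 -m handwheel '[{"dp":[0,0,0],"delta_rot":[0,0,0]},{"dp":[0,0,0],"delta_rot":[0,0,0]},{"dp":[0,0,0],"delta_rot":[0,0,0]},{"dp":[0,0,0],"delta_rot":[0,0,0]},{"dp":[0,0,-0.02],"delta_rot":[0,0,0]},{"dp":[0,0,-0.06],"delta_rot":[0,0,0]},{"dp":[0,0,-0.11],"delta_rot":[0,0,0]},{"dp":[-0.05,-0.02,-0.15],"delta_rot":[0,0,0]},{"dp":[-0.1,-0.03,-0.15],"delta_rot":[0,0,0]},{"dp":[-0.1,-0.03,-0.15],"delta_rot":[0,0,0]}]' 0.4 20; python3 - <<'E'
from h import *
f=grab("wrist","w12"); D=grab("side","d12"); S=grab("scene","s12")
a=cv2.resize(f["img"],(532,400)); b=cv2.resize(D["img"][130:260,220:345],(268,279),interpolation=cv2.INTER_CUBIC)
can=np.zeros((600,800,3),np.uint8); can[:400,:532]=a; can[:279,532:]=b
c=cv2.resize(S["img"][135:265,160:345],(700,492)); 
cv2.imwrite("pics/fin.png",can); cv2.imwrite("pics/fin2.png",cv2.resize(D["img"][130:260,215:350],(620,597),interpolation=cv2.INTER_CUBIC))
hsv=cv2.cvtColor(f["img"],cv2.COLOR_BGR2HSV)
for q in (48,-15,-55,-120,-158):
    P=np.array([.5949,-.0008,0])+ -.070*np.array([.9994,.035,0])+q/1e3*np.array([-.035,.9994,0])+[0,0,.034]; print(q,proj(f,P).round(1),proj(D,P).round(1))
E
```

```text
clock: 32.52
tcp_pos: [0.527, -0.0584, 0.0317]
orientation: [2.183, 2.259, 0.0]
contact_force: [1.2, -0.3, 0.6]
grip_width: 0.0106
gripper_force: 21.1
clock: 33.78
tcp_pos: [0.4991, -0.1643, 0.1827]
orientation: [2.19, 2.249, 0.0]
contact_force: [0.4, 0.7, 0.0]
grip_width: 0.0344
gripper_force: 0.0
48 [286.2 -45.5] [255.4 186.9]
-15 [284.3  35.4] [262.  201.9]
-55 [283.2  80.8] [266.6 212. ]
-120 [281.6 146.2] [274.4 229.6]
-158 [280.8 180.4] [279.3 240.5]
```

View pics/fin.png

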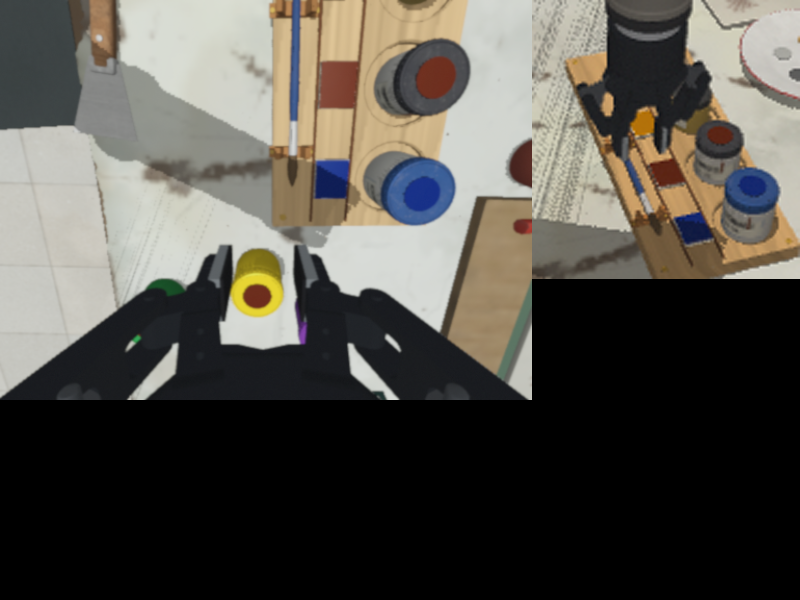

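The final picture shows the brush in both rests, at (292,8) and (292,150), with its tip at (292,185). That is within about 2 mm of midway. The brown and blue pots are still seated and the gripper is clear, so I'm handing in.

```bash
python3 -m handwheel '[{"dp":[0,0,0],"delta_rot":[0,0,0]},{"dp":[0,0,0],"delta_rot":[0,0,0]},{"dp":[0,0,0],"delta_rot":[0,0,0]},{"dp":[0,0,0],"delta_rot":[0,0,0]}]' && python3 -c "
from bench import r; print(r.hand_in())"
```

```text
clock: 34.42
tcp_pos: [0.5004, -0.1592, 0.1815]
orientation: [-2.182, -2.26, 0.0]
contact_force: [-0.0, -0.5, -0.1]
grip_width: 0.0338
gripper_force: 0.0
the job is handed in; nothing more can be done
None
```

The job is handed in at 34 s with no verdict returned: the pots stand behind their matching chips, the block is in its pocket and the brush lies across both rests, all let go; I viewed 16 pictures, two over the limit of 14.

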